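# Snap a battery pack's terminal caps home and hold its recessed reset button

## Robot

A 6-joint arm with a two-finger parallel gripper is mounted at the origin on the work surface. World frame = base frame: x ahead of the robot, y to its left, z up, the work surface at z = 0. Lengths are in m, angles in rad, forces in N, time in s.
With the tool pointing down it reaches from about 0.25 to 0.725 m from the base axis. Payload 4 kg.
Tool frame: the origin (TCP) lies between the finger pads, 19 mm behind the fingertips; this is the grasp point; z points along the fingers, y is the line along which they close (so a half turn about z gives the same grasp; the last joint's range is limited). The gripper opens to 85 mm and grips with 20 to 120 N. Pads are 22 mm wide; open, the fingers measure 114 mm over their backs; the gripper's body (76 mm by 85 mm) begins 54 mm behind the grasp point. The pads swing forward as they close: fully open they stand 13 mm farther back than shut.
Start: joints at [1.289, 0.241, 0.005, 1.335, 0, 1.571], TCP at [0.139, 0.48, 0.25] pointing down, gripper open.
Joint ranges: [-2.72, 2.72], [-1.05, 1.87], [-1.09, 1.28], [-1.99, 2.15], [-1.42, 1.44], [-3.14, 3.14]. Speed limits (rad/s): [2.79, 2.79, 3.14, 3.14, 3.14, 3.14].

## Interface

Orientations are given as a 3x3 rotation matrix whose columns are the frame's x, y, z axes.
In Python, from cell import env gives the robot as it stands.
- The arm moves only by the tool arm_command, never from a script. Its argument "plan" is a list of rows, each a list of 4 numbers: the shift along the tool's x, y, z in mm, then the turn about the tool's z in degrees. In form: [[x, y, z, twist], ...]. A call has 1 to 8 rows; each row shifts and turns the commanded pose from where the row before left it, along the tool's axes as they then stand; what a row does not reach is not made up. A row lasts 1/8 s, in which the tool goes at most 62.5 mm and 10.7 degrees, less where a joint would pass 70% of its speed; a pose out of reach is approached as far as the arm can. A call is refused whole if a number of a shift passes 62.5 or a number of a turn 10.7, either way. A call with a gripper value outside its range is refused whole. "fingers" is the finger opening in mm, from 0 to 85.4, set as the call begins (left out, the last holds). The fingers move at their own pace and stop on an object; the grip force is fixed at half the most. Time passes only in rows, so rows that do not move let the fingers close. It gives the time, the measured TCP pose, the force, the opening and the grip force at its end, in the units of the state.
- env.get_state(): the state, without advancing time (a new reading comes with each control period).
- env.capture(name): name is "scene" or "top" or "wrist"; returns the picture (480x640x3 uint8, red, green, blue); there is no depth.
- env.get_calibration(name): a dict with "fx", "fy", "cx", "cy" (pixels), "dist_coeffs" ([k1, k2, p1, p2, k3] as OpenCV has them; the pictures are not rectified), "R" (3x3) and "t" (3): a world point X has camera coordinates R X + t. Camera axes: x right, y down, z forward; pixel columns grow to the right and rows downward; lengths in m; the calibration is good to about 2 mm. A picture is of the moment at which its call begins: read the wrist's pose just before it. get_calibration takes no time and is no camera call; for the wrist camera it gives the pose at the moment of the call.
- env.close_job(): hands the job in; it is judged then, once.
Trained networks look in the newest picture that a camera, given by its name, has taken for a name from the list of things; names that differ only in an ending like _2 or _b are one class to them, and where a whole thing is asked for, a point or a joint stands for the part that bears it (a point fixed in the world has none). Each returns a list of dicts, best first, with "p" (0 to 1); they miss things now and then, are a little off and sometimes report something else, mostly with a low value. They report only what shows in the picture. A call takes as long as a camera call. They do not tell look-alikes from the thing itself.
- env.find_in(camera, query): "extent" ([left, top, width, height] in pixels, round what is visible of it).
- env.outline_of(camera, query): "region" (480x640 bool, what is visible of it) and "extent" ([left, top, width, height] in pixels, round what is visible of it).
- env.mark_of(camera, query): "location" ([column, row] in pixels: a listed point, or the origin of a listed thing).
The state is a dict: "time": time; "qpos": joint angles; "joint_vel": joint speeds; "joint_torque": joint torques, N m; "tool_pos": TCP position; "ee_rot": TCP orientation; "contact_force": force on the tool from outside, world axes, zero at the start; "ft_torque": the same for the moment, N m; "gripper_width": finger opening in m; "gripper_force": force on a finger pad.
Only numpy, scipy, OpenCV 4.12 (cv2) and the standard library are available. Lean on these libraries where they do the work, as an engineer would, in place of code of your own. Each camera call takes 0.05 s, during which the arm holds its last target. There are 200 camera calls.

## Task

Wake the lithium battery pack in the middle of the bench. Its terminals go live when the button is pushed, so first press both terminal caps, red and black, fully home; then take the yellow-handled reset pin out of the wooden block by its handle, reach its tip down through the orange-ringed port in the lid and hold the recessed white button fully down. Finish with the pin still gripped in the fingers and the button still held down, both caps home, and the other tools and parts on the bench left where they are.

Things in the scene. Friction and masses are not known exactly. Their poses are not given: they have to be found in the camera images.
- pack: Black battery pack with grey lid, 166 (x) x 175 (y) x 125 mm high, fixed, yawed up to 20 degrees. Origin: centre of its underside; z up. Gauge window on the lid's +y half, port on its -y half; at the two -x corners (near the robot) the lid steps down 18 mm into 48 x 50 mm pockets, each with a brass post and its cap. The two packs at the back (caps home, port plugged) are not part of the job.
- port (a point): Centre of the mouth of the reset port, level with the lid: a straight vertical round hole, 13 mm in diameter, with an orange ring 19 mm across around it, at (30, -36, 125) mm in the pack's frame. The button's white face, 12 mm across, lies at its bottom, 22 mm below the mouth. Its axes are the pack's.
- button (a joint): Travel of the recessed white button, m: 0 released, 0.005 fully down. Straight down; a spring pushes back with 1.5 N at the start and 4.5 N fully down, then a hard stop. It springs back when let go.
- button_top (a point): Centre of the button's face, 22 mm below the mouth of the port when released, 27 mm when fully down.
- cap_red (a joint): Height of the red terminal cap above home, m: 0 fully home, 0.016 the top of its travel; it starts 0.011 to 0.014 up, brass post showing beneath. It slides straight down its post and stays where left; 2 to 3 N moves it, 7 to 9 N passes the snap (felt from 10 mm above home; below 5 mm it pulls the cap down), then a hard stop at home.
- cap_red_top (a point): Centre of the flat top of the red cap (26 mm in diameter, 22 mm tall, upright), on the pack's +y side at (-59, 64) mm in the pack's frame. At home this point is 129 mm above the pack's origin, 4 mm proud of the lid.
- cap_black (a joint): Height of the black terminal cap above its home place, m: same as the red cap.
- cap_black_top (a point): Centre of the flat top of the black cap (as the red one), on the pack's -y side at (-59, -64) mm in the pack's frame; 129 mm above the pack's origin at home.
- stand: Wooden tool block 70 (x) x 130 (y) x 70 mm high, fixed, left or right of the pack; origin: centre of its underside. In its top are three vertical 8 mm holes, 64 mm deep, on its y axis at y = -40, 0 and +40 mm: the pin stands in one outer hole, the nut driver in the other, the middle one is empty.
- pin: Insulating reset pin, 140 mm long, about 45 g, upright, tip down, loose in an outer hole of the block. Origin: the very tip; z towards the handle. White round-ended shaft 5 mm in diameter, z = 0 to 60 mm; yellow collar 22 mm in diameter, z = 60 to 64 mm, resting on the block's top; yellow round handle 16 mm in diameter, z = 64 to 140 mm.
- pin_grip (a point): Middle of the pin's yellow handle, 102 mm from the tip: where to grip it. Start height 112 mm above the bench.
- driver: Nut driver with a red handle, 24 mm in diameter, 140 mm long, standing upright in the other outer hole of the block. Origin: its tip. Bystander.
- cell_a: Blue flat battery cell, 27 x 148 x 100 mm high, standing loose on the right at the back; origin under its centre. Bystander.
- cell_b: A second such cell behind it. Bystander.
- meter: Orange hand multimeter, 85 x 165 x 48 mm, lying at the back left; origin under its centre. Bystander.
- tape: Roll of amber tape, 84 mm across, 19 mm high, lying at the right; origin under its centre. Bystander.
- glue: Small white bottle with a red cap, 32 mm in diameter, 95 mm high, standing at the right; origin under its centre. Bystander.
- spanner: Steel spanner, 170 mm long, lying at the left; origin under its middle. Bystander.
Not all that is in view belongs to the job. There is more than one size of the pin; the job needs the smaller.

How it is judged:
On the way, in this order (a step that is already met when the one before it is completed fails the run):
1. both terminal caps are pressed fully home (value of joint each of cap_red, cap_black below 0.002 m), for 0.2 s.
2. the pin's tip, in the port, holds the button down (all of step 1 and value of joint button above 0.0035 m and z of pin in the frame of port below -0.023 m and horizontal distance between pin and port below 0.007 m and contact force between pin and pack above 1.5 N), for 0.2 s.
At the end, for the whole second after the job is handed in: Both caps within 2 mm of home; pin in the port within 11 degrees of upright, tip 23 mm or more below the mouth, pushing over 1.5 N; button over 3.5 mm down; pin still, gripped by the handle (TCP within 45 mm of its middle, finger contact over 2 N); others moved under 30 mm (all of step 2 and angle between pin's own z axis and vertical below 0.2 rad and contact force between the fingers and pin above 2 N and distance between the grasp point and pin_grip below 0.045 m and linear speed of pin below 0.02 m/s and distance of each of driver, cell_a, cell_b, meter, tape, glue, spanner from where it was at the start of the episode below 0.03 m); the arm keeps its last pose, push and grip.
It fails at once if the button is pushed while a terminal cap is not home (value of joint button above 0.002 m and value of joint any of cap_red, cap_black above 0.003 m).
It fails at once if another tool or part is moved more than 30 mm (distance of any of driver, cell_a, cell_b, meter, tape, glue, spanner from where it was at the start of the episode above 0.03 m).
It also fails if it takes over 56 s, if anything falls off the work surface, if the arm or the gripper's body presses on something with over 40 N, if the wrist force passes 120 N, or if a joint passes its speed limit or range.

## Working session

There is one attempt and no reset: what is moved stays moved. The work goes in short steps, Python scripts to look and compute and a tool call to move; the robot and the scene stay as the last step left them, time stands still between calls to the robot, and variables do not carry over. Pictures are saved under pics/ and viewed, at most 10 in all, crops included, and the job is handed in when it is done.

Besides the shell and the picture viewer there is one more tool, called after ">>>" as name(argument=value, ...), one argument or row to a line, values as JSON. arm_command: Moves the arm, as the interface text tells. Its arguments: {"type":"object","properties":{"plan":{"type":"array","items":{"type":"array","items":{"type":"number"}}},"fingers":{"type":"number"}},"required":["plan"]}

```bash
mkdir -p pics; ls
cat > h.py <<'E'
import numpy as np, cv2
from cell import env
def save(img,name): cv2.imwrite('pics/'+name,cv2.cvtColor(img,cv2.COLOR_RGB2BGR))
def ray(c,uv):
    K=np.array([[c['fx'],0,c['cx']],[0,c['fy'],c['cy']],[0,0,1.]])
    p=cv2.undistortPoints(np.array([[uv]],float),K,np.array(c['dist_coeffs'],float))[0,0]
    R=np.array(c['R']);t=np.array(c['t'])
    return -R.T@t, R.T@np.array([p[0],p[1],1.])
def at_z(c,uv,z):
    o,d=ray(c,uv); return o+d*(z-o[2])/d[2]
def proj(c,X):
    K=np.array([[c['fx'],0,c['cx']],[0,c['fy'],c['cy']],[0,0,1.]])
    return cv2.projectPoints(np.array(X,float).reshape(-1,1,3),cv2.Rodrigues(np.array(c['R'],float))[0],np.array(c['t'],float),K,np.array(c['dist_coeffs'],float))[0][:,0]
def tri(cs,uvs):
    A=np.zeros((3,3));b=np.zeros(3);L=[]
    for c,u in zip(cs,uvs):
        o,d=ray(c,u);d=d/np.linalg.norm(d);P=np.eye(3)-np.outer(d,d);A+=P;b+=P@o;L.append((o,P))
    X=np.linalg.solve(A,b); return X,[np.linalg.norm(P@(X-o)) for o,P in L]
E
python3 - <<'E'
from h import *
for n in('scene','top'):
    im=env.capture(n);save(im,n+'0.png');c=env.get_calibration(n)
    print(n,[round(c[k],1) for k in('fx','fy','cx','cy')],(-np.array(c['R']).T@np.array(c['t'])).round(3))
    for q in('port','cap_red_top','cap_black_top','pin_grip','pin','driver','stand','pack'):
        r=env.mark_of(n,q)
        print(q,[(np.round(x['location'],1).tolist(),round(x['p'],2)) for x in r[:4]])
E
```

```text
pics
scene [604.6, 604.6, 319.9, 231.5] [ 1.076 -1.036  0.987]
port [([303.4, 231.9], 0.65)]
cap_red_top [([299.7, 193.7], 0.57)]
cap_black_top [([304.2, 262.9], 0.57), ([267.3, 219.3], 0.53)]
pin_grip [([233.3, 302.7], 0.63)]
pin [([216.2, 291.7], 0.55), ([242.4, 323.6], 0.44)]
driver []
stand [([242.5, 322.8], 0.6)]
pack [([303.2, 261.3], 0.86)]
top [524.1, 524.1, 319.5, 242.5] [ 0.398 -0.006  1.302]
port [([350.8, 240.2], 0.67)]
cap_red_top [([295.3, 273.4], 0.49)]
cap_black_top [([354.7, 282.1], 0.42)]
pin_grip [([455.6, 260.0], 0.43), ([353.1, 281.6], 0.22)]
pin [([404.9, 314.3], 0.68), ([442.0, 261.0], 0.52), ([328.7, 255.7], 0.27)]
driver [([414.6, 271.0], 0.7), ([191.2, 197.1], 0.46)]
stand [([427.3, 264.2], 0.82), ([443.8, 261.1], 0.51)]
pack [([328.3, 257.3], 0.83), ([292.5, 272.5], 0.25)]
```

View pics/scene0.png

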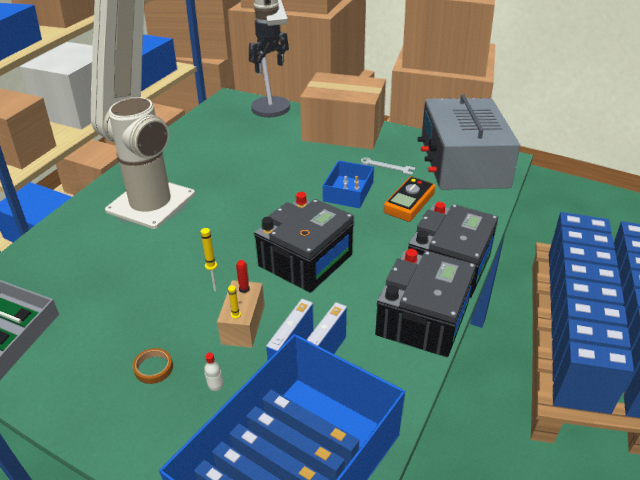

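View pics/top0.png

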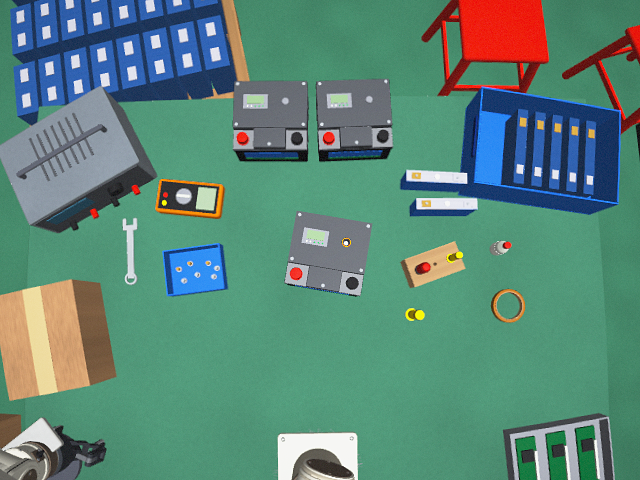

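The scene shows the pack at (303,240) with both caps up, the port ring at (305,232), and a wooden block at (241,315). The top view shows the pack at (328,255), the red cap at (296,273), the black cap at (352,283) and the port at (346,242).

There are two pin candidates. One is the yellow handle in the block, at scene (234,302) and top (456,257). The other is a larger yellow pin standing outside the block, at scene (208,250) and top (415,315). The one in the block fits because it is the smaller and stands in an outer hole opposite the red driver. I'll confirm with a crop.

Run:
```python
from h import *
s=cv2.imread('pics/scene0.png');t=cv2.imread('pics/top0.png')
a=cv2.resize(s[180:360,170:350],None,fx=2.2,fy=2.2,interpolation=cv2.INTER_CUBIC)
b=cv2.resize(t[200:330,275:475],None,fx=1.98,fy=1.98,interpolation=cv2.INTER_CUBIC)
b=cv2.copyMakeBorder(b,0,a.shape[0]-b.shape[0],0,0,cv2.BORDER_CONSTANT)
cv2.imwrite('pics/crop1.png',np.hstack([a,b]))
```

```text
(no output)
```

View pics/crop1.png

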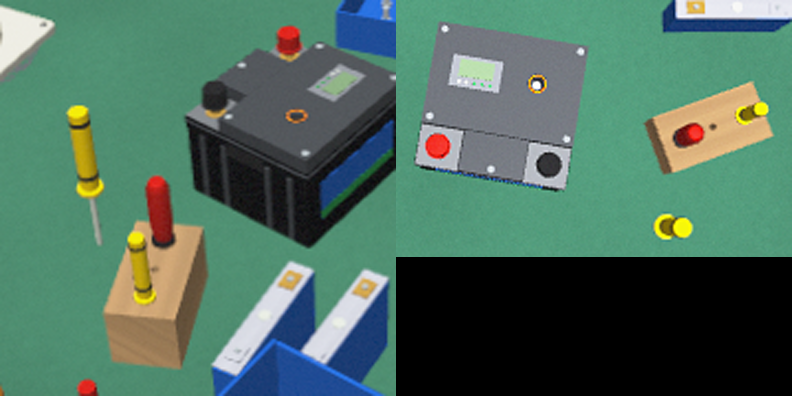

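The crop confirms it. The pin in the block is the smaller, with its collar resting on the block top, while the larger pin stands free beside the block. Next I'll measure both accurately.

```bash
cat > fit.py <<'E'
from h import *
from scipy.optimize import least_squares
C={n:env.get_calibration(n) for n in('scene','top')}
I={n:cv2.cvtColor(cv2.imread(f'pics/{n}0.png'),cv2.COLOR_BGR2HSV) for n in C}
def blob(n,lo,hi,box):
    x0,y0,x1,y1=box;m=cv2.inRange(I[n],lo,hi);k=np.zeros_like(m);k[y0:y1,x0:x1]=m[y0:y1,x0:x1]
    N,l,s,c=cv2.connectedComponentsWithStats(k);i=1+np.argmax(s[1:,4])
    print(n,box,s[i].tolist(),c[i].round(1)); return (l==i),c[i]
def cyl(x,y,segs):
    a=np.linspace(0,2*np.pi,40);return [np.array([[x+r*np.cos(t),y+r*np.sin(t),z] for z in(z0,z1) for t in a]) for r,z0,z1 in segs]
def cen(n,parts):
    m=np.zeros((480*8,640*8),np.uint8)
    for P in parts: cv2.fillConvexPoly(m,cv2.convexHull((proj(C[n],P)*8+4).round().astype(np.int32)),1)
    M=cv2.moments(m,True);return np.array([M['m10']/M['m00'],M['m01']/M['m00']])/8-.5
red=((0,150,90),(8,255,255));yel=((22,150,90),(34,255,255));ora=((9,140,120),(20,255,255))
P={n:blob(n,*yel,b)[1] for n,b in dict(scene=(222,275,250,325),top=(440,240,475,275)).items()}
r=least_squares(lambda p:np.concatenate([cen(n,cyl(p[0],p[1],[(.011,.070,.074),(.008,.074,.150)]))-P[n] for n in C]),[.41,-.3],diff_step=.02,x_scale=.1)
print('pin',r.x.round(4),r.fun.round(2))
R={n:blob(n,*red,b)[1] for n,b in dict(scene=(290,185,312,208),top=(284,260,308,285)).items()}
r=least_squares(lambda p:np.concatenate([cen(n,cyl(p[0],p[1],[(.013,p[2]-.022,p[2])]))-R[n] for n in C]),[.35,.05,.141],diff_step=.02,x_scale=.1)
cr=r.x;print('red',r.x.round(4),r.fun.round(2))
O={}
for n,b in dict(scene=(294,222,316,242),top=(336,232,357,253)).items():
    m,_=blob(n,*ora,b);h=cv2.convexHull(np.argwhere(m)[:,::-1].astype(np.int32));M=cv2.moments(h);O[n]=np.array([M['m10'],M['m01']])/M['m00']
po,e=tri([C[n] for n in C],[O[n] for n in C]);print('port',O,po.round(4),np.round(e,4),[at_z(C[n],O[n],.125).round(4) for n in C])
m=cv2.inRange(I['top'],(0,0,0),(180,255,50));k=np.zeros_like(m);k[270:292,343:363]=m[270:292,343:363]
_,bc=blob('top',(0,0,0),(180,255,48),(342,272,363,294));print('black',at_z(C['top'],bc,.136).round(4))
po=np.mean([at_z(C[n],O[n],.125) for n in C],axis=0)
d=cr[:2]-po[:2];print('dist',np.hypot(*d),np.hypot(89,100),'yaw',np.degrees(np.arctan2(d[1],d[0])-np.arctan2(100,-89)))
def q(p):
    c,s=np.cos(p[2]),np.sin(p[2]);Rm=np.array([[c,-s],[s,c]])
    return lambda v:Rm@(np.array(v)/1000)+p[:2]
r=least_squares(lambda p:np.concatenate([q(p)((30,-36))-po[:2],q(p)((-59,64))-cr[:2],.7*(q(p)((-59,-64))-at_z(C['top'],bc,.136)[:2])]),[.4,0,-.1])
print('pack',r.x[:2].round(4),np.degrees(r.x[2]).round(2),(r.fun*1000).round(1))
for nme,v in dict(port=(30,-36),red=(-59,64),black=(-59,-64)).items():print(nme,q(r.x)(v).round(4))
E
python3 fit.py; python3 -c "
from h import *
s=env.get_state();print(s['time'],s['tool_pos'],np.round(s['ee_rot'],3),s['contact_force'],s['gripper_width'])"
```

```text
scene (222, 275, 250, 325) [228, 285, 13, 34, 240] [233.6 302.1]
top (440, 240, 475, 275) [446, 252, 17, 11, 111] [454.  256.5]
pin [ 0.5107 -0.3254] [ 0.25 -0.03  0.17  0.23]
scene (290, 185, 312, 208) [296, 192, 11, 13, 115] [300.7 197.9]
top (284, 260, 308, 285) [290, 268, 12, 12, 121] [295.6 273.4]
red [0.4761 0.0408 0.1394] [ 0.33 -0.04  0.17  0.25]
scene (294, 222, 316, 242) [300, 230, 10, 6, 24] [304.1 232.3]
top (336, 232, 357, 253) [348, 244, 3, 3, 5] [348.8 244.8]
port {'scene': array([304.31018519, 232.36111111]), 'top': array([348.77777778, 244.77777778])} [ 0.543  -0.0777  0.1256] [0.0036 0.0036] [array([ 0.5455, -0.0749,  0.125 ]), array([ 0.54  , -0.0796,  0.125 ])]
top (342, 272, 363, 294) [346, 279, 9, 10, 20] [348.4 284.8]
black [ 0.4492 -0.0761  0.136 ]
dist 0.13552300996608507 133.86933928274988 yaw -12.234772481243512
pack [ 0.5205 -0.0336] -13.27 [-1.3  1.7  1.7  1.4 -0.5 -4.4]
port [ 0.5415 -0.0756]
red [0.4778 0.0422]
black [ 0.4484 -0.0824]
0.9 [0.13904796 0.48029946 0.25003964] [[-0.961  0.278  0.   ]
 [ 0.278  0.961  0.   ]
 [-0.     0.    -1.   ]] [ 0.69910408 -0.8037262   0.43321508] 0.08557288774286104
```

>>> arm_command(
  plan=[
    [0,0,0,10.7],
    [0,0,0,10.7],
    [0,0,0,10.7],
    [0,0,0,10.7],
    [0,0,0,10.7],
    [0,0,0,1],
  ],
  fingers=0,
)

```text
time: 1.65
tool_pos: [0.139, 0.4803, 0.25]
ee_rot: [[-0.333, 0.943, 0.0], [0.943, 0.333, -0.0], [-0.0, -0.0, -1.0]]
contact_force: [-0.9, -0.5, 0.1]
gripper_width: 0.0001
gripper_force: 0.0
```

```bash
cat > go.py <<'E'
import sys
from h import *
# remaining move in tool axes (mm) to a world target
s=env.get_state();R=np.array(s['ee_rot']);p=np.array(s['tool_pos'])
print('t',round(s['time'],2),'tcp',p.round(4),'yaw_y',np.degrees(np.arctan2(R[1,1],R[0,1])).round(1),'Rz',R[:,2].round(3),'q',np.round(s['qpos'],2),'F',np.round(s['contact_force'],1),'w',round(s['gripper_width'],4))
if len(sys.argv)>3: print('tool mm',(R.T@(np.array(list(map(float,sys.argv[1:4])))-p)*1000).round(1))
E
python3 go.py 0.46 0.0 0.30
```

```text
t 1.65 tcp [0.139  0.4803 0.25  ] yaw_y 19.4 Rz [ 0. -0. -1.] q [ 1.29  0.24  0.    1.34 -0.    2.52] F [-0.9 -0.5  0.1] w 0.0001
tool mm [-559.7  143.   -50. ]
```

>>> arm_command(
  plan=[
    [-60,16,-6,0],
    [-60,16,-6,0],
    [-60,16,-6,0],
    [-60,16,-6,0],
    [-60,16,-6,0],
    [-60,16,-6,0],
    [-60,16,-6,0],
    [-60,16,-6,0],
  ],
)

```text
time: 2.65
tool_pos: [0.4198, 0.0679, 0.2986]
ee_rot: [[-0.334, 0.943, 0.001], [0.943, 0.334, 0.0], [0.0, 0.001, -1.0]]
contact_force: [0.4, 1.1, -0.1]
gripper_width: -0.0001
gripper_force: 0.0
```

>>> arm_command(
  plan=[
    [-40,8,0,0],
    [-40,8,0,0],
    [0,0,0,0],
    [0,0,0,0],
  ],
)

```text
time: 3.15
tool_pos: [0.4602, -0.0002, 0.2978]
ee_rot: [[-0.332, 0.943, -0.001], [0.943, 0.332, 0.0], [0.001, -0.001, -1.0]]
contact_force: [-0.7, -0.0, 0.3]
gripper_width: 0.0001
gripper_force: 0.0
```

```bash
python3 go.py 0.46 0.0 0.30
python3 - <<'E'
from h import *
import json
c=env.get_calibration('wrist');im=env.capture('wrist');save(im,'w1.png')
json.dump({k:np.array(v).tolist() for k,v in c.items()},open('w1.json','w'))
print((-np.array(c['R']).T@np.array(c['t'])).round(3))
for n,X in dict(port=(.5415,-.0756,.125),red=(.4778,.0422,.139),black=(.4484,-.0824,.139)).items():print(n,proj(c,X).round(0))
E
```

```text
t 3.15 tcp [ 4.602e-01 -2.000e-04  2.978e-01] yaw_y 19.4 Rz [-0.001  0.    -1.   ] q [-0.    0.15  0.01  1.44  0.    1.23] F [-0.7 -0.   0.3] w 0.0001
tool mm [ 0.2 -0.1 -2.2]
[0.438 0.065 0.421]
port [[380. 332.]]
red [[362. 179.]]
black [[272. 313.]]
```

View pics/w1.png

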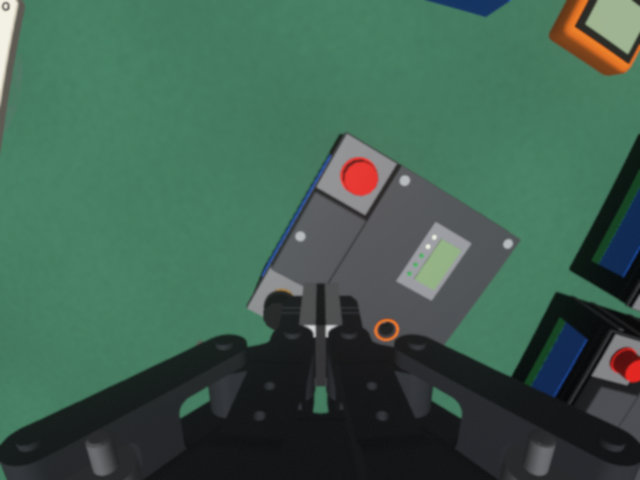

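The wrist view shows the red cap at about (359,176), the orange port ring at about (387,330), and the black cap partly hidden at about (278,308). I'll refine the pack pose from these.

```bash
cat > w.py <<'E'
from h import *
import json
from scipy.optimize import least_squares
c=json.load(open('w1.json'));im=cv2.cvtColor(cv2.imread('pics/w1.png'),cv2.COLOR_BGR2HSV)
def el(lo,hi,b):
    x0,y0,x1,y1=b;m=cv2.inRange(im,lo,hi);k=np.zeros_like(m);k[y0:y1,x0:x1]=m[y0:y1,x0:x1]
    h=cv2.convexHull(np.argwhere(k>0)[:,::-1].astype(np.int32));e=cv2.fitEllipse(h);print(e);return e[0]
u=el((8,140,120),(20,255,255),(370,315,405,342));r=el((0,170,150),(8,255,255),(330,150,390,200))
print('port z.125',at_z(c,u,.125),'red z.139/.141',at_z(c,r,.139),at_z(c,r,.142))
C={n:env.get_calibration(n) for n in('scene','top')}
po,e=tri([c,C['scene'],C['top']],[u,(304.3,232.4),(346.2,242.4)]);print('port tri',po.round(4),np.round(e,4))
po=(2*at_z(c,u,.125)+at_z(C['top'],(346.2,242.4),.125)+at_z(C['scene'],(304.3,232.4),.125))/4
rd=(2*at_z(c,r,.1405)[:2]+np.array([.4761,.0408]))/3
bk=at_z(C['top'],(351.8,283.3),.141)
print(po,rd,bk)
def q(p,v):
    k,s=np.cos(p[2]),np.sin(p[2]);return np.array([[k,-s],[s,k]])@(np.array(v)/1000)+p[:2]
r=least_squares(lambda p:np.concatenate([q(p,(30,-36))-po[:2],q(p,(-59,64))-rd,.5*(q(p,(-59,-64))-bk[:2])]),[.5,0,-.1])
print('pack',r.x[:2].round(4),np.degrees(r.x[2]).round(2),(r.fun*1000).round(1))
for n,v in dict(port=(30,-36),red=(-59,64),black=(-59,-64)).items():print(n,q(r.x,v).round(4))
E
python3 w.py
```

```text
((386.1856689453125, 329.3490295410156), (22.264970779418945, 24.924449920654297), 78.20043182373047)
((358.8411560058594, 175.97914123535156), (34.980064392089844, 37.15657043457031), 144.57217407226562)
port z.125 [ 0.5459502  -0.07177318  0.125     ] red z.139/.141 [0.47487854 0.0436241  0.139     ] [0.47448176 0.04384914 0.142     ]
port tri [ 0.5456 -0.0734  0.1237] [0.0013 0.0009 0.0006]
[ 0.54573431 -0.07311205  0.125     ] [0.47515343 0.04275774] [ 0.45203076 -0.0833835   0.141     ]
pack [ 0.5221 -0.0315] -10.41 [-0.6  0.8  0.5 -0.7  0.2 -0.2]
port [ 0.5451 -0.0723]
red [0.4757 0.0421]
black [ 0.4525 -0.0838]
```

>>> arm_command(
  plan=[
    [17,14,0,0],
    [18,15,20,0],
    [0,0,50,0],
    [0,0,50,0],
    [0,0,0,0],
  ],
)

```text
time: 3.82
tool_pos: [0.4723, 0.0432, 0.1749]
ee_rot: [[-0.334, 0.942, -0.009], [0.942, 0.334, -0.001], [0.002, -0.009, -1.0]]
contact_force: [0.3, 0.4, 0.9]
gripper_width: 0.0003
gripper_force: 0.0
```

```bash
python3 go.py 0.4757 0.0421 0.148
```

```text
t 3.83 tcp [0.4723 0.0432 0.1749] yaw_y 19.5 Rz [-0.009 -0.001 -1.   ] q [ 0.09  0.25 -0.19  1.14  0.    1.32] F [0.3 0.4 0.9] w 0.0003
tool mm [-2.2  3.1 26.8]
```

>>> arm_command(
  plan=[
    [0,0,6,0],
    [0,0,6,0],
    [0,0,5,0],
    [0,0,5,0],
    [0,0,4,0],
    [0,0,3,0],
    [0,0,0,0],
    [0,0,0,0],
  ],
)

```text
time: 4.82
tool_pos: [0.476, 0.0422, 0.1487]
ee_rot: [[-0.331, 0.944, -0.001], [0.944, 0.331, -0.0], [0.0, -0.001, -1.0]]
contact_force: [-0.1, -0.2, 0.6]
gripper_width: 0.0
gripper_force: 0.0
```

```bash
python3 go.py 0.4757 0.0421 0.148
```

```text
t 4.83 tcp [0.476  0.0422 0.1487] yaw_y 19.3 Rz [-0.001 -0.    -1.   ] q [ 0.09  0.27 -0.23  1.07 -0.    1.32] F [-0.1 -0.2  0.6] w 0.0
tool mm [ 0.  -0.4  0.7]
```

>>> arm_command(
  plan=[
    [0,0,1.5,0],
    [0,0,1,0],
    [0,0,0,0],
  ],
)

```text
time: 5.2
tool_pos: [0.4762, 0.0423, 0.1476]
ee_rot: [[-0.331, 0.943, 0.001], [0.943, 0.331, -0.0], [-0.0, 0.001, -1.0]]
contact_force: [-2.9, -0.4, 8.3]
gripper_width: -0.0002
gripper_force: 4.3
```

>>> arm_command(
  plan=[
    [0,0,-34,0],
    [-37,-21,0,0],
    [-37,-21,0,0],
    [-37,-22,0,0],
    [0,0,0,0],
    [0,0,0,0],
  ],
)

```text
time: 5.95
tool_pos: [0.4526, -0.0835, 0.1804]
ee_rot: [[-0.331, 0.944, -0.0], [0.944, 0.331, 0.0], [0.0, 0.0, -1.0]]
contact_force: [0.1, 0.2, -0.1]
gripper_width: 0.0001
gripper_force: 0.0
```

```bash
python3 go.py 0.4525 -0.0838 0.148
```

```text
t 5.95 tcp [ 0.4526 -0.0835  0.1804] yaw_y 19.3 Rz [-0.  0. -1.] q [-0.18  0.21 -0.23  1.14  0.    1.05] F [ 0.1  0.2 -0.1] w 0.0001
tool mm [-0.2 -0.2 32.4]
```

>>> arm_command(
  plan=[
    [0,0,8,0],
    [0,0,7,0],
    [0,0,6,0],
    [0,0,5,0],
    [0,0,5,0],
    [0,0,2,0],
    [0,0,1,0],
    [0,0,0,0],
  ],
)

```text
time: 6.95
tool_pos: [0.4525, -0.0831, 0.1476]
ee_rot: [[-0.332, 0.943, 0.0], [0.943, 0.332, 0.001], [0.001, 0.001, -1.0]]
contact_force: [-4.1, 1.6, 10.2]
gripper_width: -0.0003
gripper_force: 5.2
```

>>> arm_command(
  plan=[
    [0,0,-50,0],
    [0,0,-60,0],
    [-50,-4,-42,0],
    [-55,-4,0,0],
    [-55,-4,0,0],
    [-55,-4,0,0],
    [-55,-4,0,0],
    [-47,-5,0,0],
  ],
  fingers=45,
)

```text
time: 7.95
tool_pos: [0.5339, -0.3911, 0.2957]
ee_rot: [[-0.331, 0.944, -0.0], [0.944, 0.331, -0.0], [-0.0, -0.0, -1.0]]
contact_force: [0.7, 0.3, 0.4]
gripper_width: 0.0452
gripper_force: 0.0
```

>>> arm_command(
  plan=[
    [0,0,0,0],
    [0,0,0,0],
  ],
)

```text
time: 8.2
tool_pos: [0.5334, -0.3887, 0.2956]
ee_rot: [[-0.331, 0.944, -0.001], [0.944, 0.331, 0.001], [0.001, -0.001, -1.0]]
contact_force: [0.5, 0.3, 0.6]
gripper_width: 0.0452
gripper_force: 0.0
```

```bash
python3 go.py 0.5107 -0.3254 0.26
python3 - <<'E'
from h import *
import json
c=env.get_calibration('wrist');im=env.capture('wrist');save(im,'w2.png')
json.dump({k:np.array(v).tolist() for k,v in c.items()},open('w2.json','w'))
print(proj(c,[(.5107,-.3254,z) for z in(.07,.112,.15)]).round(0))
print([(x['location'],x['p']) for x in env.mark_of('wrist','pin_grip')])
print([at_z(env.get_calibration('top'),u,.15) for u in((419,315),)])
E
```

```text
t 8.2 tcp [ 0.5334 -0.3887  0.2956] yaw_y 19.3 Rz [-0.001  0.001 -1.   ] q [-0.63  0.58  0.63  1.62  0.    0.6 ] F [0.5 0.3 0.6] w 0.0452
tool mm [67.2 -0.4 35.7]
[[319. 132.]
 [319. 133.]
 [319. 133.]]
[([321.0, 129.8], 0.64)]
[array([ 0.37926529, -0.22912006,  0.15      ])]
```

View pics/w2.png

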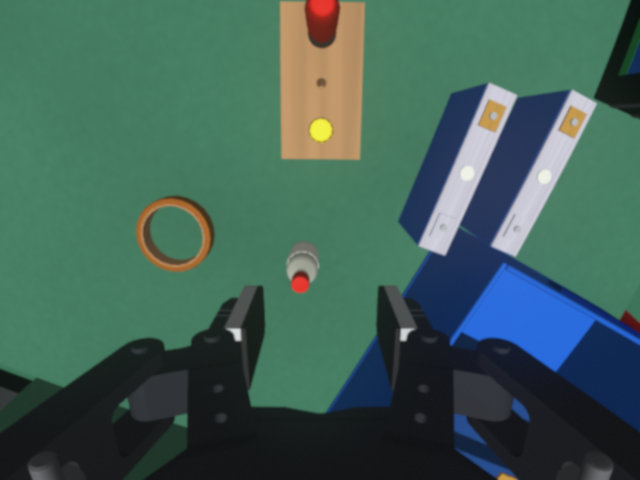

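The wrist view shows the pin's yellow handle at (321,130), within 3 px of my prediction. The driver is at (321,20), the empty hole at (321,83), and the glue (302,270) and the cells are clear of the approach.

>>> arm_command(
  plan=[
    [34,0.5,0,0],
    [34.5,0.5,0,0],
    [0,0,40,0],
    [0,0,50,0],
    [0,0,30,0],
    [0,0,0,0],
  ],
)

```text
time: 9.05
tool_pos: [0.5102, -0.3216, 0.1749]
ee_rot: [[-0.333, 0.943, -0.004], [0.943, 0.333, 0.003], [0.004, -0.003, -1.0]]
contact_force: [-0.3, 0.2, 0.9]
gripper_width: 0.0452
gripper_force: 0.0
```

```bash
python3 go.py 0.511 -0.3245 0.112
```

```text
t 9.05 tcp [ 0.5102 -0.3216  0.1749] yaw_y 19.5 Rz [-0.004  0.003 -1.   ] q [-0.56  0.49  0.17  1.26  0.    0.67] F [-0.3  0.2  0.9] w 0.0452
tool mm [-3.3 -0.  62.9]
```

>>> arm_command(
  plan=[
    [-1,0,25,0],
    [0,0,25,0],
    [0,0,13,0],
    [0,0,0,0],
    [0,0,0,0],
  ],
)

```text
time: 9.68
tool_pos: [0.513, -0.3253, 0.1153]
ee_rot: [[-0.332, 0.943, 0.002], [0.943, 0.332, -0.001], [-0.002, 0.002, -1.0]]
contact_force: [-0.4, 1.0, -0.5]
gripper_width: 0.0449
gripper_force: 0.0
```

```bash
python3 go.py 0.511 -0.3245 0.112
```

```text
t 9.68 tcp [ 0.513  -0.3253  0.1153] yaw_y 19.4 Rz [ 0.002 -0.001 -1.   ] q [-0.57  0.53  0.08  1.12  0.    0.67] F [-0.4  1.  -0.5] w 0.0449
tool mm [ 1.4 -1.7  3.3]
```

>>> arm_command(
  plan=[
    [1,-1,2.5,0],
    [0,0,0,0],
    [0,0,0,0],
    [0,0,0,0],
  ],
)

```text
time: 10.18
tool_pos: [0.5109, -0.3243, 0.1112]
ee_rot: [[-0.331, 0.943, 0.0], [0.943, 0.331, -0.0], [-0.0, 0.0, -1.0]]
contact_force: [0.5, -0.5, 1.2]
gripper_width: 0.0453
gripper_force: 0.0
```

>>> arm_command(
  plan=[
    [0,0,0,0],
    [0,0,0,0],
    [0,0,0,0],
    [0,0,0,0],
    [0,0,0,0],
  ],
  fingers=8,
)

```text
time: 10.8
tool_pos: [0.5109, -0.3243, 0.1113]
ee_rot: [[-0.331, 0.944, 0.0], [0.944, 0.331, -0.0], [-0.0, 0.0, -1.0]]
contact_force: [0.5, 0.1, 1.3]
gripper_width: 0.015
gripper_force: 58.4
```

```bash
python3 go.py 0.511 -0.3245 0.112
```

```text
t 10.8 tcp [ 0.5109 -0.3243  0.1113] yaw_y 19.4 Rz [ 0. -0. -1.] q [-0.57  0.53  0.07  1.11 -0.    0.67] F [0.5 0.1 1.3] w 0.015
tool mm [-0.2  0.  -0.7]
```

>>> arm_command(
  plan=[
    [0,0,-15,0],
    [0,0,-30,0],
    [0,0,-45,0],
    [0,0,-50,0],
    [0,0,-30,0],
    [0,0,0,0],
  ],
)

```text
time: 11.55
tool_pos: [0.5121, -0.325, 0.2853]
ee_rot: [[-0.331, 0.943, 0.006], [0.943, 0.331, -0.004], [-0.006, 0.005, -1.0]]
contact_force: [-0.1, 0.5, -1.3]
gripper_width: 0.0146
gripper_force: 58.5
```

```bash
python3 go.py 0.5451 -0.0723 0.26
```

```text
t 11.55 tcp [ 0.5121 -0.325   0.2853] yaw_y 19.4 Rz [ 0.006 -0.004 -1.   ] q [-0.57  0.45  0.39  1.51  0.    0.67] F [-0.1  0.5 -1.3] w 0.0146
tool mm [227.6 114.8  24.6]
```

>>> arm_command(
  plan=[
    [45,23,0,0],
    [45,23,0,0],
    [45,23,0,0],
    [46,23,0,0],
    [46,23,10,0],
    [0,0,10,0],
    [0,0,0,0],
    [0,0,0,0],
  ],
)

```text
time: 12.55
tool_pos: [0.5438, -0.0731, 0.2609]
ee_rot: [[-0.33, 0.944, -0.001], [0.944, 0.33, -0.0], [0.0, -0.001, -1.0]]
contact_force: [-0.2, -0.3, -0.5]
gripper_width: 0.0145
gripper_force: 58.6
```

```bash
python3 go.py 0.5451 -0.0723 0.26;  python3 - <<'E'
from h import *
out=[]
s=env.get_state();R=np.array(s['ee_rot']);p=np.array(s['tool_pos']);tip=p+R[:,2]*.102
for n,w in(('scene',60),('wrist',90),('top',60)):
    c=env.get_calibration(n);im=env.capture(n)
    print(n,'tip',proj(c,tip).round(1),'port',proj(c,(.5451,-.0723,.125)).round(1),'grip',proj(c,p).round(1))
    u=proj(c,tip)[0].astype(int);y0=int(np.clip(u[1]-w,0,479-2*w));x0=int(np.clip(u[0]-w,0,639-2*w));print('crop origin',x0,y0,'scale',260/(2*w))
    out.append(cv2.resize(im[y0:y0+2*w,x0:x0+2*w],(260,260),interpolation=cv2.INTER_CUBIC))
save(np.hstack(out),'chk.png')
E
```

```text
t 12.55 tcp [ 0.5438 -0.0731  0.2609] yaw_y 19.3 Rz [-0.001 -0.    -1.   ] q [-0.13  0.33  0.16  1.4  -0.    1.1 ] F [-0.2 -0.3 -0.5] w 0.0145
tool mm [0.3 1.4 0.9]
scene tip [[303.6 220. ]] port [[304.7 231.7]] grip [[302.2 182.6]]
crop origin 243 160 scale 2.1666666666666665
wrist tip [[319.2 246.1]] port [[321.5 231.4]] grip [[318.8 329.5]]
crop origin 229 156 scale 1.4444444444444444
top tip [[346.7 241.3]] port [[345.5 242.6]] grip [[349.6 234.7]]
crop origin 286 181 scale 2.1666666666666665
```

View pics/chk.png

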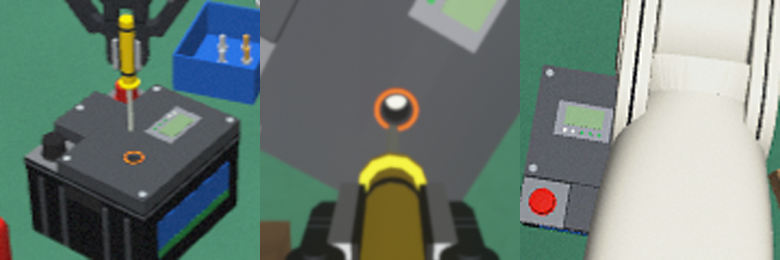

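The pin hangs upright. In the wrist view the tip-to-ring offset is (2,-14.5) px, against the predicted (2,-15), so the alignment holds.

>>> arm_command(
  plan=[
    [0,1.2,10,0],
    [0,0,10,0],
    [0,0,8,0],
    [0,0,0,0],
    [0,0,0,0],
  ],
)

```text
time: 13.32
tool_pos: [0.5454, -0.0715, 0.2332]
ee_rot: [[-0.332, 0.943, 0.0], [0.943, 0.332, -0.0], [-0.0, 0.0, -1.0]]
contact_force: [0.7, -0.5, -0.6]
gripper_width: 0.0148
gripper_force: 58.6
```

```bash
python3 go.py 0.5451 -0.0723 0.208
```

```text
t 13.32 tcp [ 0.5454 -0.0715  0.2332] yaw_y 19.4 Rz [ 0. -0. -1.] q [-0.13  0.35  0.11  1.33 -0.    1.1 ] F [ 0.7 -0.5 -0.6] w 0.0148
tool mm [-0.7 -0.5 25.2]
```

>>> arm_command(
  plan=[
    [-0.7,-0.5,6,0],
    [0,0,7,0],
    [0,0,6,0],
    [0,0,5,0],
    [0,0,0,0],
    [0,0,0,0],
  ],
)

```text
time: 14.08
tool_pos: [0.5451, -0.0724, 0.2093]
ee_rot: [[-0.331, 0.943, 0.0], [0.943, 0.331, -0.0], [-0.0, 0.0, -1.0]]
contact_force: [0.1, -0.0, 0.0]
gripper_width: 0.0146
gripper_force: 58.6
```

```bash
python3 go.py 0.5451 -0.0723 0.199
```

```text
t 14.07 tcp [ 0.5451 -0.0724  0.2093] yaw_y 19.4 Rz [ 0. -0. -1.] q [-0.13  0.36  0.06  1.27  0.    1.1 ] F [ 0.1 -0.   0. ] w 0.0146
tool mm [ 0.1 -0.  10.3]
```

>>> arm_command(
  plan=[
    [0,0,3,0],
    [0,0,3,0],
    [0,0,2,0],
    [0,0,1,0],
    [0,0,0,0],
    [0,0,0,0],
  ],
)

```text
time: 14.82
tool_pos: [0.5452, -0.0724, 0.2005]
ee_rot: [[-0.331, 0.943, 0.001], [0.943, 0.331, -0.0], [-0.0, 0.001, -1.0]]
contact_force: [0.6, 0.7, 3.3]
gripper_width: 0.0145
gripper_force: 58.7
```

>>> arm_command(
  plan=[
    [0,0,1,0],
    [0,0,1,0],
    [0,0,0.7,0],
    [0,0,0,0],
    [0,0,0,0],
  ],
)

```text
time: 15.45
tool_pos: [0.5453, -0.0725, 0.1984]
ee_rot: [[-0.331, 0.943, 0.001], [0.943, 0.331, -0.0], [-0.001, 0.001, -1.0]]
contact_force: [-0.7, -0.3, 6.3]
gripper_width: 0.0144
gripper_force: 59.6
```

>>> arm_command(
  plan=[
    [0,0,0.8,0],
    [0,0,0,0],
    [0,0,0,0],
    [0,0,0,0],
  ],
)

```text
time: 15.95
tool_pos: [0.5454, -0.0725, 0.1982]
ee_rot: [[-0.331, 0.943, 0.002], [0.943, 0.331, -0.0], [-0.001, 0.002, -1.0]]
contact_force: [-2.0, -0.0, 10.6]
gripper_width: 0.0148
gripper_force: 59.9
```

```bash
python3 - <<'E'
from h import *
im=env.capture('scene');save(cv2.resize(im[160:300,220:380],(640,560),interpolation=cv2.INTER_CUBIC),'end.png')
E
python3 go.py
```

```text
t 16.0 tcp [ 0.5454 -0.0725  0.1982] yaw_y 19.4 Rz [ 0.002 -0.    -1.   ] q [-0.13  0.36  0.04  1.24 -0.    1.1 ] F [-1.7  0.4 10.4] w 0.0145
```

View pics/end.png

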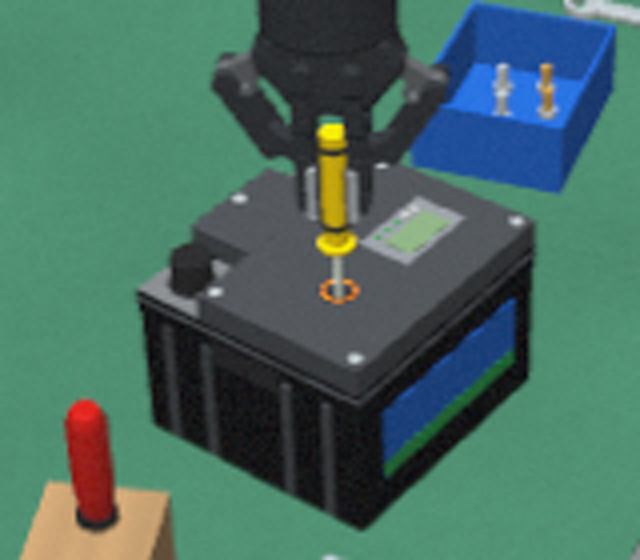

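The end view shows the pin upright in the ring at crop (338,290). The black cap is seated at (190,270) with no brass showing, and the red cap is hidden behind the gripper. Force rose from 6 to 10.6 N over 0.2 mm, so the button is on its hard stop.

```bash
python3 -c "
from cell import env
print(env.close_job())"
```

```text
the job is handed in; nothing more can be done
None
```

I handed the job in at about 16 s, but no verdict came back. Both caps stopped at home height under 8 to 10 N, the gripped pin holds the button on its hard stop at about 10 N, and I saw no contact with other parts.

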